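# Snap the spring clip into the spindle groove

## Robot

A 6-joint arm with a two-finger parallel gripper is mounted at the origin on the work surface. World frame = base frame: x ahead of the robot, y to its left, z up, the work surface at z = 0. Lengths are in m, angles in rad, forces in N, time in s.
With the tool pointing down it reaches from about 0.35 to 0.975 m from the base axis. Payload 4.9 kg.
Tool frame: the origin (TCP) lies midway between the tips of the shut fingers; the grasp point (between the pads) lies 19 mm behind it; z points along the fingers, y is the line along which they close (so a half turn about z gives the same grasp; the last joint's range is limited). The gripper opens to 85 mm and grips with 20 to 120 N. Pads are 22 mm wide; open, the fingers measure 114 mm over their backs; the gripper's body (76 mm by 85 mm) begins 54 mm behind the grasp point. The pads swing forward as they close: fully open they stand 13 mm farther back than shut.
Start: joints at [1.046, 0.053, 1.613, -0, 1.476, -0.119], TCP at [0.247, 0.574, 0.231] pointing down, gripper open.
Joint ranges: [-3.01, 3.01], [-1.01, 2.22], [0.06, 2.58], [-1.02, 4.17], [0.09, 2.62], [-3.14, 3.14]. Speed limits (rad/s): [2.57, 2.57, 3.14, 3.14, 3.14, 3.14].

## Interface

Orientations are given as a unit quaternion [w, x, y, z].
In Python, from plant import manip gives the robot as it stands.
- The arm moves only by the tool move_arm, never from a script. Its argument "increments" is one flat list of numbers, 5 for each row, row after row: the shift along the tool's x, y, z in mm, then the turn about the tool's z in rad, then the opening, from 0 (shut) to 1 (fully open). In form: [tx, ty, tz, spin, jaw, tx, ty, tz, spin, jaw, ...]. A call has 1 to 8 rows; each row shifts and turns the commanded pose from where the row before left it, along the tool's axes as they then stand; what a row does not reach is not made up. A row lasts 1/12 s, in which the tool goes at most 41.7 mm and 7.16 degrees, less where a joint would pass 70% of its speed; a pose out of reach is approached as far as the arm can. A call with a gripper value outside its range is refused whole. The fingers move at their own pace and stop on an object; the grip force is fixed at half the most. Time passes only in rows, so rows that do not move let the fingers close. It gives the time, the measured TCP pose, the force, the opening and the grip force at its end, in the units of the state.
- manip.state(): the state, without advancing time (a new reading comes with each control period).
- manip.grab_frame(name): name is "scene" or "top" or "wrist"; returns a dict with "image" (384x512x3 uint8, blue, green, red), "fov_y" (degrees; the focal length in pixels is half the picture's height over the tangent of half this angle, whatever the lens; pixels are square), "cx", "cy" (the principal point, pixels), "k1" (the pictures are not rectified: a ray, as slopes to the right and down, at radius r is drawn at 1 + k1 r^2 times it, then the intrinsics apply), "eye" and "rotation" of the camera in the world; the wrist camera has in their place "T_tool_cam" (4x4, takes a point from camera to tool coordinates, whose origin is the TCP and whose axes are the flange's). Camera axes: x right, y down, z forward; pixel columns grow to the right and rows downward; lengths in m; the calibration is good to about 2 mm. A picture is of the moment at which its call begins: read the wrist's pose just before it. There is no depth.
- manip.job_done(): hands the job in; it is judged then, once.
The state is a dict: "time": time; "joint_pos": joint angles; "joint_vel": joint speeds; "joint_efforts": joint torques, N m; "tool_pos": TCP position; "tool_rot": TCP orientation; "contact_force": force on the tool from outside, world axes, zero at the start; "ft_torque": the same for the moment, N m; "gripper_width": opening from 0.0 (shut) to 1.0 (fully open); "grasp_force": force on a finger pad.
Only numpy, scipy, OpenCV 4.12 (cv2) and the standard library are available. Lean on these libraries where they do the work, as an engineer would, in place of code of your own. Each camera call takes 0.05 s, during which the arm holds its last target. There are 200 camera calls.

## Task

Pick up the orange spring clip by its upright tab and push it sideways, lying flat on the steel disc, into the groove of the spindle until it snaps fully home, then let go of it. The spindle stands in a softly sprung nest that gives way a good deal as you push: push on gently until you feel the snap and stop there, neither driving the nest to its stops nor pushing on once the clip is home. Leave the other parts on the bench where they are.

Things in the scene. Friction and masses are not known exactly. Their poses are not given: they have to be found in the camera images.
- clip: Loose orange plastic spring clip, 60 g: flat C-shaped ring 6 mm thick, 36 mm wide, lying flat. Origin: centre of its 22 mm bore, at the underside. z up; the mouth opens to +x (nothing reaches over 13 mm ahead of the origin); a flat tail 24 mm wide runs back to x = -45 mm and carries the grip tab.
- clip_tab (a point): On the clip's upright grip tab, 34 mm behind (-x) the clip origin and 30 mm above the underside. The tab is 20 mm long (x), 12 mm thick (y), and stands from the underside to 45 mm above it.
- clip_mouth (a point): Midway between the jaw tips, 7.5 mm ahead (+x) of the clip origin, 3 mm above the underside. The tips are upright 6 mm round nubs centred 11.6 mm either side; the jaws spring outward when pushed over the spindle and snap back behind its widest part.
- groove (a point): Foot of the groove on the spindle axis, level with the top face of the 70 mm steel disc, 58 mm above the bench. Moves with the nest. Groove core: 22 mm diameter, 9 mm high from here; above it the head, 30 mm diameter, ends 18 mm above here. Clip home: clip origin here, ring flat on the disc. It goes on from any side.
- nest_home (a point): Fixed point where groove rests when nobody pushes. The plate, disc and spindle float sideways against soft springs, about 0.55 N per mm in any horizontal direction. More than 21 mm from here is too far (hard stops at 24 mm along each nest axis), and so is more than 13 mm once the clip is home.
- nest: Fixed base of the nest: blue block 150 mm square, 24 mm high, origin at the centre of its underside. Over it the floating plate, 94 mm square, top 40 mm above the bench. The jaws meet the groove core with the clip origin 15 mm short of the spindle axis and snap about 8 mm short; it takes 6 to 10 N, so the nest first yields 10 to 18 mm; at the snap the push drops by 3 N or more.
- spool: Bystander: finished steel flanged spool, 68 mm diameter, 56 mm tall, standing; origin at the centre of its underside.
- stack: Bystander: steel block of four stacked discs, 60 mm diameter, 48 mm tall; origin at the centre of its underside.
- cup: Bystander: white cup, 68 mm diameter, 60 mm tall; origin at the centre of its underside.

How it is judged:
By the outcome, as a careful person would: the job done as asked, in the order asked, and still so for the second after the job is handed in, with the robot touching nothing.
It also fails if it takes over 53 s, if anything falls off the work surface, if the arm or the gripper's body presses on something with over 40 N, if the wrist force passes 120 N, or if a joint passes its speed limit or range.

## Working session

There is one attempt and no reset: what is moved stays moved. The work goes in short steps, Python scripts to look and compute and a tool call to move; the robot and the scene stay as the last step left them, time stands still between calls to the robot, and variables do not carry over. Pictures are saved under pics/ and viewed, at most 10 in all, crops included, and the job is handed in when it is done.

Besides the shell and the picture viewer there is one more tool, called after "Emit:" by a JSON object that holds its "method" and its "body", one argument or row to a line. move_arm: Moves the arm, as the interface text tells. Its arguments: {"type":"object","properties":{"increments":{"type":"array"}},"required":["increments"]}

```bash
mkdir -p pics; cat > h.py <<'E'
import numpy as np, cv2, pickle
from plant import manip
def ray(f,u,v,st=None):
    F=192/np.tan(np.radians(f["fov_y"])/2) if f["image"].shape[0]==384 else None
    x,y=(u-f["cx"])/F,(v-f["cy"])/F
    a,b=x,y
    for _ in range(20):
        s=1+f["k1"]*(a*a+b*b); a,b=x/s,y/s
    d=np.array([a,b,1.])
    if "T_tool_cam" in f:
        from scipy.spatial.transform import Rotation as R
        q=np.array(st["tool_rot"]); M=R.from_quat(q[[1,2,3,0]]).as_matrix()
        T=np.array(f["T_tool_cam"]); e=np.array(st["tool_pos"])+M@T[:3,3]; d=M@T[:3,:3]@d
    else: e=np.array(f["eye"]); d=np.array(f["rotation"])@d
    return e,d/np.linalg.norm(d)
def onz(e,d,z): return e+d*(z-e[2])/d[2]
def tri(rs):
    A=sum(np.eye(3)-np.outer(d,d) for e,d in rs); b=sum((np.eye(3)-np.outer(d,d))@e for e,d in rs)
    p=np.linalg.solve(A,b); return p,[np.linalg.norm((np.eye(3)-np.outer(d,d))@(p-e))*1000 for e,d in rs]
E
python3 - <<'E'
from h import *
st=manip.state(); print(st)
fs={}
for n in("scene","top","wrist"):
    f=manip.grab_frame(n); fs[n]=f; cv2.imwrite(f"pics/{n}0.png",f["image"]); print(n,f["fov_y"],f["k1"],f.get("eye"))
    h=cv2.cvtColor(f["image"],cv2.COLOR_BGR2HSV); m=cv2.inRange(h,(5,150,80),(22,255,255))
    k,l,s,c=cv2.connectedComponentsWithStats(m)
    print([(list(s[i]),c[i].round(1)) for i in range(1,k) if s[i][4]>20])
pickle.dump((st,fs),open("f0.pkl","wb"))
E
```

```text
{'time': 0.0, 'joint_pos': array([ 1.04596438e+00,  5.33376731e-02,  1.61431464e+00, -5.86290299e-06,
        1.47601582e+00, -1.19023600e-01]), 'joint_vel': array([-0.00143196, -0.00159326, -0.00028791,  0.00116254,  0.0013336 ,
       -0.00076747]), 'joint_efforts': array([ 4.30131086e-04, -3.93668747e+01, -3.70182180e+01,  1.01206992e-04,
        6.67060143e-03,  2.19800604e-06]), 'tool_pos': array([0.24641953, 0.57367879, 0.23006259]), 'tool_rot': array([-3.25568997e-04,  2.01514388e-01,  9.79485005e-01, -9.85352969e-04]), 'contact_force': array([-0.69014451, -0.20661414,  0.71865373]), 'ft_torque': array([ 0.0348127 ,  0.0366675 , -0.03267495]), 'grasp_force': 0.0, 'gripper_width': 1.0022771394117358}
scene 57.61950994176094 -0.06088257461260431 [1.25072328 0.5300646  0.59297993]
[([np.int32(215), np.int32(175), np.int32(13), np.int32(21), np.int32(123)], array([222.2, 186.8]))]
top 48.57023277954993 0.03789267208508575 [ 4.32878573e-01 -2.78915557e-04  1.09633948e+00]
[([np.int32(313), np.int32(213), np.int32(21), np.int32(22), np.int32(154)], array([324.5, 224.6]))]
wrist 65.4526154632753 -0.05033312751461739 None
[]
```

View pics/scene0.png

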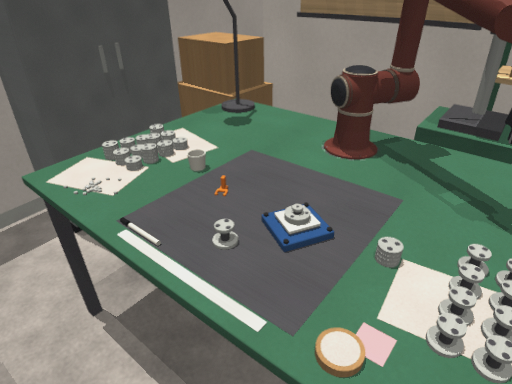

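View pics/top0.png

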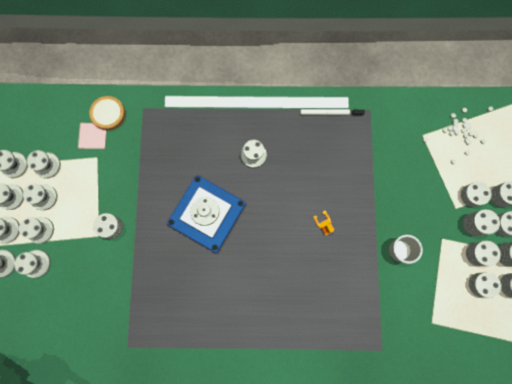

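The scene view shows the orange clip at (222,187) and the nest at (297,222). The top view has the clip at (324,224), with its jaws toward the upper left, and the spindle at about (205,210). I'll enlarge both.

```bash
python3 - <<'E'
from h import *
st,fs=pickle.load(open("f0.pkl","rb"))
def crop(n,x,y,w,h,k): return cv2.resize(fs[n]["image"][y:y+h,x:x+w],None,fx=k,fy=k,interpolation=cv2.INTER_CUBIC)
a=crop("top",304,204,40,40,7);b=crop("top",165,170,80,84,5)
c=crop("scene",202,167,40,40,7);d=crop("scene",258,190,80,64,5)
im=np.zeros((580,800,3),np.uint8)
im[:280,:280]=a; im[290:570,:280]=c; im[:420,300:700]=b
im[:0]=0
cv2.imwrite("pics/c1.png",im); cv2.imwrite("pics/c2.png",d)
f=fs["top"]
for n,p,z in(("clip",(324.5,224.6),.02),("head",(204,210),.076),("cup",(407,250),.06),("spool",(254,148),.056),("stack",(107,226),.048)): print(n,onz(*ray(f,*p),z).round(4))
e=np.array(f["rotation"]);print(e.round(2))
h=cv2.cvtColor(f["image"],cv2.COLOR_BGR2HSV); m=cv2.inRange(h,(105,150,60),(125,255,255))
c=max(cv2.findContours(m,0,1)[0],key=cv2.contourArea); r=cv2.minAreaRect(c); print(r)
bx=[onz(*ray(f,*p),.024) for p in cv2.boxPoints(r)];print(np.round(bx,4),np.mean(bx,0))
h=cv2.cvtColor(f["image"],cv2.COLOR_BGR2HSV); m=cv2.inRange(h,(5,150,80),(22,255,255))
E
```

```text
Traceback (most recent call last):
  File "h.py", line 14, in ray
    else: e=np.array(f["eye"]); d=np.array(f["rotation"])@d
                                  ~~~~~~~~~~~~~~~~~~~~~~~^~
ValueError: matmul: Input operand 1 has a mismatch in its core dimension 0, with gufunc signature (n?,k),(k,m?)->(n?,m?) (size 3 is different from 4)
```

View pics/c1.png

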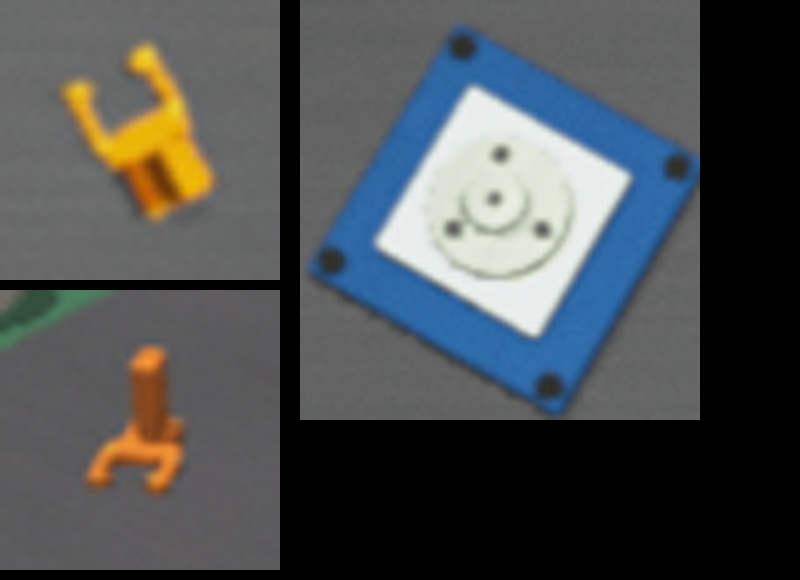

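View pics/c2.png

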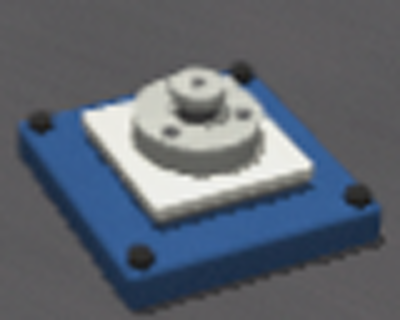

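The enlarged views show the tips at crop (77,92) and (144,57) in the top view, and at (98,480) and (157,488) in the scene view. The tab top is at about (188,160) top and (149,353) scene. The head's centre hole is at (494,198) top and (197,83) scene. The camera rotation turns out to be a quaternion, so I'll fix that in the helper.

```bash
sed -i 's/else: e=np.array(f\["eye"\]).*/else:\n        from scipy.spatial.transform import Rotation as R\n        q=np.array(f["rotation"]); e=np.array(f["eye"]); d=R.from_quat(q[[1,2,3,0]]).as_matrix()@d/' h.py
python3 - <<'E'
from h import *
st,fs=pickle.load(open("f0.pkl","rb"))
f=fs["top"];g=fs["scene"]
t=lambda x,y:ray(f,(x+.5)/7-.5+304,(y+.5)/7-.5+204)
s=lambda x,y:ray(g,(x+.5)/7-.5+202,(y-290+.5)/7-.5+167)
for n,a,b in(("tipL",(77,92),(98,480)),("tipR",(144,57),(157,488)),("tab",(188,160),(149,353))):
    print(n,*tri([t(*a),s(*b)]))
L,Rr=[onz(*t(*p),.006) for p in((77,92),(144,57))]
print("tips z6",L,Rr,np.linalg.norm(L-Rr)); v=(Rr-L); print("heading",np.degrees(np.arctan2(v[1],v[0]))+90)
print("tabtop z45",onz(*t(188,160),.045))
H=[ray(f,194.5/5-.5+165,198.5/5-.5+170),ray(g,197.5/5-.5+258,83.5/5-.5+190)]
print("head",*tri(H),onz(*H[0],.076))
C=[onz(*ray(f,(x-300+.5)/5-.5+165,(y+.5)/5-.5+170),.024) for x,y in((462,47),(676,167),(550,386),(330,261))]
print("bolts",np.round(C,4),np.mean(C,0))
for n,p,z in(("cup",(407,250),.06),("spool",(254,148),.056),("stack",(107,226),.048)): print(n,onz(*ray(f,*p),z).round(4))
E
```

```text
tipL [ 0.59257082 -0.16381172  0.00497242] [np.float64(13.21236754428439), np.float64(13.212367544284357)]
tipR [ 0.58866196 -0.16766708  0.00240993] [np.float64(13.952969917974308), np.float64(13.952969917974444)]
tab [ 0.55325879 -0.18492486  0.04924209] [np.float64(1.143936240587397), np.float64(1.1439362405872673)]
tips z6 [ 0.58367682 -0.15343409  0.006     ] [ 0.59693174 -0.17833269  0.006     ] 0.028206966797024738
heading 28.028875453474633
tabtop z45 [ 0.55448215 -0.18658752  0.045     ]
head [0.58991008 0.12510868 0.07622668] [np.float64(0.21149384137288052), np.float64(0.21149384137282026)] [0.58983253 0.12531578 0.076     ]
bolts [[0.6766 0.1508 0.024 ]
 [0.6147 0.0392 0.024 ]
 [0.503  0.1005 0.024 ]
 [0.5649 0.2136 0.024 ]] [0.58976942 0.12605252 0.024     ]
cup [ 0.4981 -0.3652  0.06  ]
spool [0.7514 0.0041 0.056 ]
stack [0.5503 0.3647 0.048 ]
```

```bash
cat >> h.py <<'E'
def pose(st=None):
    st=st or manip.state(); w,x,y,z=st["tool_rot"]
    return np.array(st["tool_pos"]),np.arctan2(2*(x*y+w*z),1-2*(y*y+z*z))
def plan(x,y,z,hdg,n,jaw,start=None):
    p,h=start or pose(); t=np.array([x,y,z]); dh=(np.radians(hdg)-h+np.pi)%(2*np.pi)-np.pi
    out=[]
    for i in range(n):
        a=h+dh*i/n; d=(t-p)/n*1000
        X=np.array([np.cos(a),np.sin(a)]); Y=np.array([np.sin(a),-np.cos(a)])
        out.append([round(float(d[:2]@X),1),round(float(d[:2]@Y),1),round(float(-d[2]),1),round(float(-dh/n),4),jaw])
    for i in range(0,n,8): print(sum(out[i:i+8],[]))
E
python3 - <<'E'
from h import *
st,fs=pickle.load(open("f0.pkl","rb")); print(np.round(fs["wrist"]["T_tool_cam"],3)); print(np.degrees(pose()[1]))
plan(.5535,-.1855,.15,28,24,1)
E
```

```text
[[ 0.    -0.945 -0.328  0.085]
 [ 1.     0.    -0.     0.001]
 [ 0.    -0.328  0.945 -0.141]
 [ 0.     0.     0.     1.   ]]
156.7490519714402
[-24.2, -24.0, 3.3, 0.0936, 1, -26.4, -21.6, 3.3, 0.0936, 1, -28.3, -19.1, 3.3, 0.0936, 1, -30.0, -16.4, 3.3, 0.0936, 1, -31.4, -13.5, 3.3, 0.0936, 1, -32.5, -10.5, 3.3, 0.0936, 1, -33.3, -7.4, 3.3, 0.0936, 1, -33.9, -4.3, 3.3, 0.0936, 1]
[-34.1, -1.1, 3.3, 0.0936, 1, -34.1, 2.1, 3.3, 0.0936, 1, -33.7, 5.3, 3.3, 0.0936, 1, -33.1, 8.4, 3.3, 0.0936, 1, -32.1, 11.5, 3.3, 0.0936, 1, -30.9, 14.4, 3.3, 0.0936, 1, -29.4, 17.3, 3.3, 0.0936, 1, -27.7, 19.9, 3.3, 0.0936, 1]
[-25.7, 22.4, 3.3, 0.0936, 1, -23.5, 24.7, 3.3, 0.0936, 1, -21.1, 26.8, 3.3, 0.0936, 1, -18.5, 28.7, 3.3, 0.0936, 1, -15.7, 30.3, 3.3, 0.0936, 1, -12.8, 31.6, 3.3, 0.0936, 1, -9.8, 32.7, 3.3, 0.0936, 1, -6.7, 33.5, 3.3, 0.0936, 1]
```

Emit:
{"method": "move_arm", "body": {
  "increments": [-24.2,-24.0,3.3,0.0936,1,-26.4,-21.6,3.3,0.0936,1,-28.3,-19.1,3.3,0.0936,1,-30.0,-16.4,3.3,0.0936,1,-31.4,-13.5,3.3,0.0936,1,-32.5,-10.5,3.3,0.0936,1,-33.3,-7.4,3.3,0.0936,1,-33.9,-4.3,3.3,0.0936,1]
}}

```text
time: 0.82
tool_pos: [0.3492, 0.3194, 0.2044]
tool_rot: [-0.0, 0.548, 0.837, -0.0]
contact_force: [0.2, 0.2, -0.1]
gripper_width: 1.003
grasp_force: 0.0
```

Emit:
{"method": "move_arm", "body": {
  "increments": [-34.1,-1.1,3.3,0.0936,1,-34.1,2.1,3.3,0.0936,1,-33.7,5.3,3.3,0.0936,1,-33.1,8.4,3.3,0.0936,1,-32.1,11.5,3.3,0.0936,1,-30.9,14.4,3.3,0.0936,1,-29.4,17.3,3.3,0.0936,1,-27.7,19.9,3.3,0.0936,1]
}}

```text
time: 1.48
tool_pos: [0.4517, 0.0663, 0.1782]
tool_rot: [0.0, 0.816, 0.578, 0.0]
contact_force: [0.4, 0.8, -0.2]
gripper_width: 1.002
grasp_force: 0.0
```

Emit:
{"method": "move_arm", "body": {
  "increments": [-25.7,22.4,3.3,0.0936,1,-23.5,24.7,3.3,0.0936,1,-21.1,26.8,3.3,0.0936,1,-18.5,28.7,3.3,0.0936,1,-15.7,30.3,3.3,0.0936,1,-12.8,31.6,3.3,0.0936,1,-9.8,32.7,3.3,0.0936,1,-6.7,33.5,3.3,0.0936,1]
}}

```text
time: 2.15
tool_pos: [0.5542, -0.1866, 0.1515]
tool_rot: [-0.0, 0.971, 0.24, -0.0]
contact_force: [0.6, 0.7, -0.1]
gripper_width: 0.997
grasp_force: 0.0
```

Emit:
{"method": "move_arm", "body": {
  "increments": [0,0,0,0,1,0,0,0,0,1]
}}

```text
time: 2.32
tool_pos: [0.5538, -0.1861, 0.1512]
tool_rot: [-0.001, 0.97, 0.241, -0.001]
contact_force: [-0.4, 0.4, 1.3]
gripper_width: 1.0
grasp_force: 0.0
```

```bash
python3 - <<'E'
from h import *
st=manip.state(); f=manip.grab_frame("wrist"); cv2.imwrite("pics/w1.png",f["image"]); pickle.dump((st,f),open("w1.pkl","wb"))
print(pose(st)[0],np.degrees(pose(st)[1]),st["time"],st["joint_pos"].round(2))
E
```

```text
[ 0.55381568 -0.18611308  0.15119361] 27.942440921998667 2.3167 [-0.45  0.02  1.78  0.    1.34  0.63]
```

View pics/w1.png

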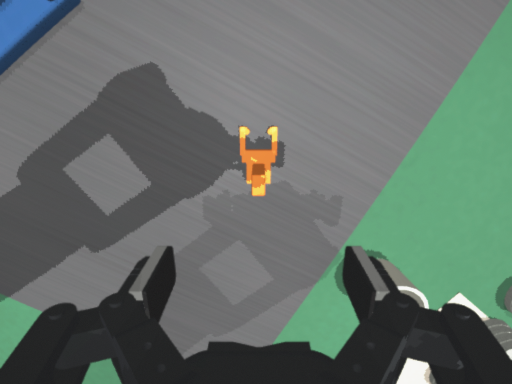

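Wrist view: the jaw tips are at (244,131) and (272,131), and the tab top is near (259,188). The clip is well aligned with the tool.

```bash
python3 - <<'E'
from h import *
st,f=pickle.load(open("w1.pkl","rb"))
a,b=[onz(*ray(f,*p,st),.006) for p in((244,131),(272,131))]; v=b-a
print(a,b,np.linalg.norm(v),np.degrees(np.arctan2(v[1],v[0]))+90)
st0,fs=pickle.load(open("f0.pkl","rb"))
T=ray(fs["top"],188.5/7-.5+304,160.5/7-.5+204); S=ray(fs["scene"],149.5/7-.5+202,63.5/7-.5+167)
W=ray(f,259,188,st); print("tab",onz(*W,.045),tri([T,S,W]))
m=(a+b)/2; u=np.array([np.cos(np.radians(28)),np.sin(np.radians(28))]); print("tab from tips",m[:2]-.0415*u)
m2=cv2.inRange(cv2.cvtColor(f["image"],cv2.COLOR_BGR2HSV),(3,120,80),(25,255,255)); ys,xs=np.nonzero(m2); 
for r in range(ys.min(),ys.max()+1,6): q=xs[ys==r]; print(r,q.min(),q.max(),end="; ")
E
```

```text
[ 0.58374463 -0.1535822   0.006     ] [ 0.5962935 -0.1772162  0.006    ] 0.026758920876169524 27.966819670193452
tab [ 0.55163404 -0.18689673  0.045     ] (array([ 0.5530485 , -0.18548423,  0.04905591]), [np.float64(1.0233571525530798), np.float64(1.4014505309351424), np.float64(0.7391834584505036)])
tab from tips [ 0.55337674 -0.18488227]
126 240 276; 132 240 276; 138 240 276; 144 240 276; 150 240 276; 156 241 275; 162 242 274; 168 246 270; 174 246 270; 180 246 270; 186 252 264; 192 252 264;
```

Emit:
{"method": "move_arm", "body": {
  "increments": [-0.4,0,18,0,1,0,0,20,0,1,0,0,20,0,1,0,0,20,0,1,0,0,20,0,1,0,0,20,0,1,0,0,14,0,1,0,0,7.5,0,1]
}}

```text
time: 3.03
tool_pos: [0.5521, -0.1833, 0.0105]
tool_rot: [-0.001, 0.97, 0.243, -0.001]
contact_force: [-0.5, 0.3, -0.5]
gripper_width: 1.0
grasp_force: 0.0
```

Emit:
{"method": "move_arm", "body": {
  "increments": [0,0,0,0,1,0,0,0,0,0.3,0,0,0,0,0,0,0,0,0,0,0,0,0,0,0,0,0,0,0,0,0,0,0,0,0,0,0,0,0,0]
}}

```text
time: 3.7
tool_pos: [0.5542, -0.1855, 0.0133]
tool_rot: [0.0, 0.97, 0.242, 0.0]
contact_force: [0.1, -0.4, 4.9]
gripper_width: 0.129
grasp_force: 59.1
```

Emit:
{"method": "move_arm", "body": {
  "increments": [0,0,0,0,0,0,0,0,0,0,0,0,0,0,0,0,0,0,0,0]
}}

```text
time: 4.03
tool_pos: [0.5542, -0.1855, 0.0133]
tool_rot: [0.0, 0.97, 0.242, 0.0]
contact_force: [-0.1, 0.9, 5.2]
gripper_width: 0.127
grasp_force: 59.0
```

Emit:
{"method": "move_arm", "body": {
  "increments": [0,0,-4,0,0,0,0,-15,0,0,0,0,-30,0,0,0,0,-30,0,0,0,0,-24,0,0,0,0,0,0,0,0,0,0,0,0]
}}

```text
time: 4.62
tool_pos: [0.5544, -0.1854, 0.117]
tool_rot: [0.001, 0.97, 0.242, 0.001]
contact_force: [0.3, 0.1, -1.2]
gripper_width: 0.13
grasp_force: 58.5
```

```bash
python3 - <<'E'
from h import *
print(pose(),manip.state()["contact_force"].round(1)); plan(.5078,.0815,.105,28,16,0)
E
```

```text
(array([ 0.55436166, -0.18541695,  0.11695353]), np.float64(0.48949647929512163)) [ 0.3  0.1 -1.2]
[5.3, -16.1, 0.7, 0.0001, 0, 5.3, -16.1, 0.7, 0.0001, 0, 5.3, -16.1, 0.7, 0.0001, 0, 5.3, -16.1, 0.7, 0.0001, 0, 5.3, -16.1, 0.7, 0.0001, 0, 5.3, -16.1, 0.7, 0.0001, 0, 5.3, -16.1, 0.7, 0.0001, 0, 5.3, -16.1, 0.7, 0.0001, 0]
[5.3, -16.1, 0.7, 0.0001, 0, 5.3, -16.1, 0.7, 0.0001, 0, 5.3, -16.1, 0.7, 0.0001, 0, 5.3, -16.1, 0.7, 0.0001, 0, 5.3, -16.1, 0.7, 0.0001, 0, 5.3, -16.1, 0.7, 0.0001, 0, 5.3, -16.1, 0.7, 0.0001, 0, 5.3, -16.1, 0.7, 0.0001, 0]
```

Emit:
{"method": "move_arm", "body": {
  "increments": [5.3,-16.1,0.7,0,0,5.3,-16.1,0.7,0,0,5.3,-16.1,0.7,0,0,5.3,-16.1,0.7,0,0,5.3,-16.1,0.7,0,0,5.3,-16.1,0.7,0,0,5.3,-16.1,0.7,0,0,5.3,-16.1,0.7,0,0]
}}

```text
time: 5.28
tool_pos: [0.5283, -0.0489, 0.1075]
tool_rot: [-0.001, 0.97, 0.243, -0.002]
contact_force: [0.2, -1.2, -0.7]
gripper_width: 0.127
grasp_force: 58.5
```

Emit:
{"method": "move_arm", "body": {
  "increments": [5.3,-16.1,0.7,0,0,5.3,-16.1,0.7,0,0,5.3,-16.1,0.7,0,0,5.3,-16.1,0.7,0,0,5.3,-16.1,0.7,0,0,5.3,-16.1,0.7,0,0,5.3,-16.1,0.7,0,0,5.3,-16.1,0.7,0,0]
}}

```text
time: 5.95
tool_pos: [0.5047, 0.0841, 0.1019]
tool_rot: [-0.001, 0.97, 0.243, -0.002]
contact_force: [0.8, -0.2, 0.4]
gripper_width: 0.131
grasp_force: 58.5
```

Emit:
{"method": "move_arm", "body": {
  "increments": [0,0,0,0,0,0,0,0,0,0,0,0,0,0,0]
}}

```text
time: 6.2
tool_pos: [0.5063, 0.0823, 0.1032]
tool_rot: [-0.0, 0.97, 0.243, -0.001]
contact_force: [0.1, -0.0, 0.3]
gripper_width: 0.135
grasp_force: 58.6
```

```bash
python3 - <<'E'
from h import *
st=manip.state(); f=manip.grab_frame("wrist"); cv2.imwrite("pics/w2.png",cv2.resize(f["image"],(800,600),interpolation=cv2.INTER_CUBIC)); pickle.dump((st,f),open("w2.pkl","wb"))
print(pose(st),st["contact_force"])
g=[(n,manip.grab_frame(n)) for n in("top","scene")]; pickle.dump(dict(g),open("f2.pkl","wb"))
E
```

```text
(array([0.50629245, 0.0823246 , 0.10316324]), np.float64(0.4902490753320587)) [ 0.08494615 -0.04923324  0.31192716]
```

View pics/w2.png

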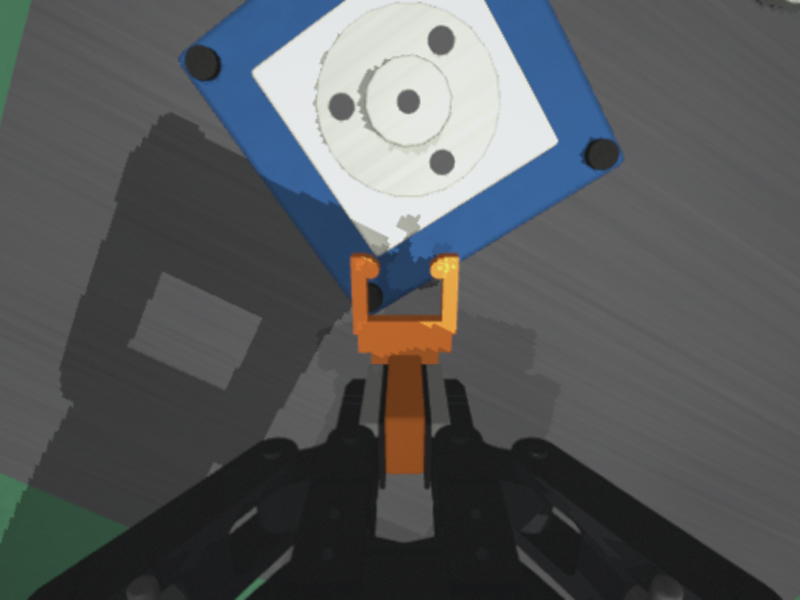

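Wrist view: the clip is centred on column 405, with its nubs at about (367,266) and (443,266). The head centre is at (408,101), so they're nearly in line. Next I'll work out the offsets.

```bash
python3 - <<'E'
from h import *
st,f=pickle.load(open("w2.pkl","rb")); p,h=pose(st); u=np.array([np.cos(h),np.sin(h)]); y=np.array([u[1],-u[0]])
P=lambda a,b:((a+.5)*.64-.5,(b+.5)*.64-.5)
H=ray(f,*P(408,101),st); hd=onz(*H,.076); print("head",hd,[u@(hd-p)[:2],y@(hd-p)[:2]])
st0,fs=pickle.load(open("f0.pkl","rb"))
A=[ray(fs["top"],194.5/5-.5+165,198.5/5-.5+170),ray(fs["scene"],197.5/5-.5+258,83.5/5-.5+190)]
print(tri(A+[H]))
for q in((367,266),(443,266)):
    w=onz(*ray(f,*P(*q),st),p[2]-.0133+.006); print(u@(w-p)[:2],y@(w-p)[:2])
E
```

```text
head [0.59013508 0.12627558 0.076     ] [np.float64(0.09466140255433346), np.float64(0.0007026988432121267)]
(array([0.59006571, 0.1255479 , 0.07637634]), [np.float64(0.3952663302248689), np.float64(0.5094645119550769), np.float64(0.721611189895415)])
0.04252292436667823 -0.01286322139926334
0.04253446486436955 0.01229290684220806
```

Emit:
{"method": "move_arm", "body": {
  "increments": [8,1,0,0,0,8,0,4,0,0,8,0,8,0,0,5,0,8,0,0,0,0,6,0,0,0,0,2,0,0,0,0,0,0,0,0,0,0,0,0]
}}

```text
time: 7.02
tool_pos: [0.5332, 0.0947, 0.0761]
tool_rot: [-0.0, 0.97, 0.242, -0.0]
contact_force: [-0.2, -0.2, -0.4]
gripper_width: 0.135
grasp_force: 58.6
```

Emit:
{"method": "move_arm", "body": {
  "increments": [0,0,1,0,0,0,0,0,0,0,0,0,0,0,0]
}}

```text
time: 7.27
tool_pos: [0.5337, 0.0948, 0.0758]
tool_rot: [0.0, 0.97, 0.242, 0.0]
contact_force: [-1.1, 0.8, -1.1]
gripper_width: 0.129
grasp_force: 58.6
```

Emit:
{"method": "move_arm", "body": {
  "increments": [0,0,1,0,0,0,0,0.5,0,0,0,0,0,0,0,0,0,0,0,0]
}}

```text
time: 7.6
tool_pos: [0.5335, 0.0948, 0.0739]
tool_rot: [-0.0, 0.97, 0.242, -0.0]
contact_force: [0.1, -0.9, 1.0]
gripper_width: 0.129
grasp_force: 58.6
```

Emit:
{"method": "move_arm", "body": {
  "increments": [0,0,1,0,0,0,0,0.5,0,0,0,0,0,0,0,0,0,0,0,0]
}}

```text
time: 7.93
tool_pos: [0.5335, 0.0948, 0.0723]
tool_rot: [-0.0, 0.97, 0.242, -0.0]
contact_force: [-0.3, 0.4, -0.2]
gripper_width: 0.129
grasp_force: 58.6
```

Emit:
{"method": "move_arm", "body": {
  "increments": [0,0,0.8,0,0,0,0,0,0,0,0,0,0,0,0]
}}

```text
time: 8.18
tool_pos: [0.5335, 0.0948, 0.0715]
tool_rot: [-0.0, 0.97, 0.242, -0.0]
contact_force: [-0.2, -0.4, -0.4]
gripper_width: 0.133
grasp_force: 58.6
```

Emit:
{"method": "move_arm", "body": {
  "increments": [0,0,0.6,0,0,0,0,0,0,0,0,0,0,0,0]
}}

```text
time: 8.43
tool_pos: [0.5337, 0.0948, 0.0712]
tool_rot: [0.0, 0.97, 0.242, 0.0]
contact_force: [-0.2, 0.2, 0.6]
gripper_width: 0.13
grasp_force: 58.7
```

Emit:
{"method": "move_arm", "body": {
  "increments": [0,0,0.6,0,0,0,0,0,0,0,0,0,0,0,0]
}}

```text
time: 8.68
tool_pos: [0.5341, 0.0948, 0.071]
tool_rot: [0.0, 0.97, 0.242, 0.001]
contact_force: [-1.0, 0.4, 3.5]
gripper_width: 0.129
grasp_force: 59.0
```

```bash
python3 - <<'E'
from h import *
s=manip.state(); print(s["tool_pos"],s["contact_force"],s["ft_torque"])
f=manip.grab_frame("scene"); cv2.imwrite("pics/s3.png",cv2.resize(f["image"][170:260,240:350],None,fx=6,fy=6,interpolation=cv2.INTER_CUBIC))
E
```

```text
[0.53411839 0.09483727 0.07104481] [-0.96023576  0.35458732  3.54344541] [ 0.06567097 -0.05872116  0.03574928]
```

View pics/s3.png

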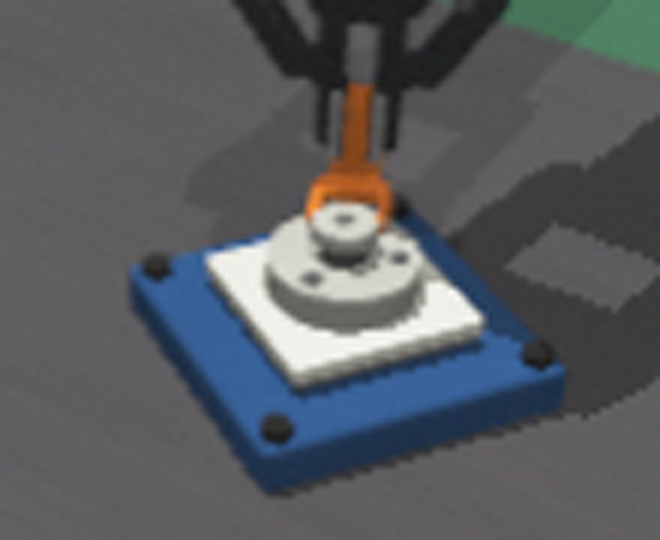

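Emit:
{"method": "move_arm", "body": {
  "increments": [2,0,-0.4,0,0,2,0,0,0,0,2,0,0,0,0,2,0,0,0,0,2,0,0,0,0,2,0,0,0,0,0,0,0,0,0,0,0,0,0,0]
}}

```text
time: 9.4
tool_pos: [0.5446, 0.1005, 0.0711]
tool_rot: [0.0, 0.97, 0.242, 0.0]
contact_force: [-0.9, 0.2, 4.9]
gripper_width: 0.133
grasp_force: 59.2
```

Emit:
{"method": "move_arm", "body": {
  "increments": [1,0,0,0,0,1,0,0,0,0,1,0,0,0,0,1,0,0,0,0,0,0,0,0,0,0,0,0,0,0]
}}

```text
time: 9.9
tool_pos: [0.5479, 0.1023, 0.0711]
tool_rot: [0.0, 0.97, 0.242, 0.0]
contact_force: [-0.0, 0.1, 6.0]
gripper_width: 0.13
grasp_force: 59.3
```

Emit:
{"method": "move_arm", "body": {
  "increments": [1,0,0,0,0,1,0,0,0,0,1,0,0,0,0,1,0,0,0,0,0,0,0,0,0,0,0,0,0,0]
}}

```text
time: 10.4
tool_pos: [0.5512, 0.1042, 0.0712]
tool_rot: [0.0, 0.97, 0.242, -0.0]
contact_force: [-0.9, -0.2, 5.9]
gripper_width: 0.13
grasp_force: 59.5
```

Emit:
{"method": "move_arm", "body": {
  "increments": [0.5,0,-0.5,0,0,0.5,0,0,0,0,0.5,0,0,0,0,0.5,0,0,0,0,0,0,0,0,0,0,0,0,0,0]
}}

```text
time: 10.9
tool_pos: [0.5525, 0.105, 0.0712]
tool_rot: [0.0, 0.97, 0.242, -0.001]
contact_force: [-3.2, -1.8, 6.0]
gripper_width: 0.131
grasp_force: 59.4
```

```bash
python3 - <<'E'
from h import *
st=manip.state(); print(st["tool_pos"],st["contact_force"],st["ft_torque"])
f=manip.grab_frame("wrist"); cv2.imwrite("pics/w4.png",cv2.resize(f["image"],(800,600),interpolation=cv2.INTER_CUBIC)); pickle.dump((st,f),open("w4.pkl","wb"))
E
```

```text
[0.55248432 0.1050274  0.07117053] [-3.21087472 -1.78649625  5.98651974] [-0.11972984  0.27903305  0.0548152 ]
```

View pics/w4.png

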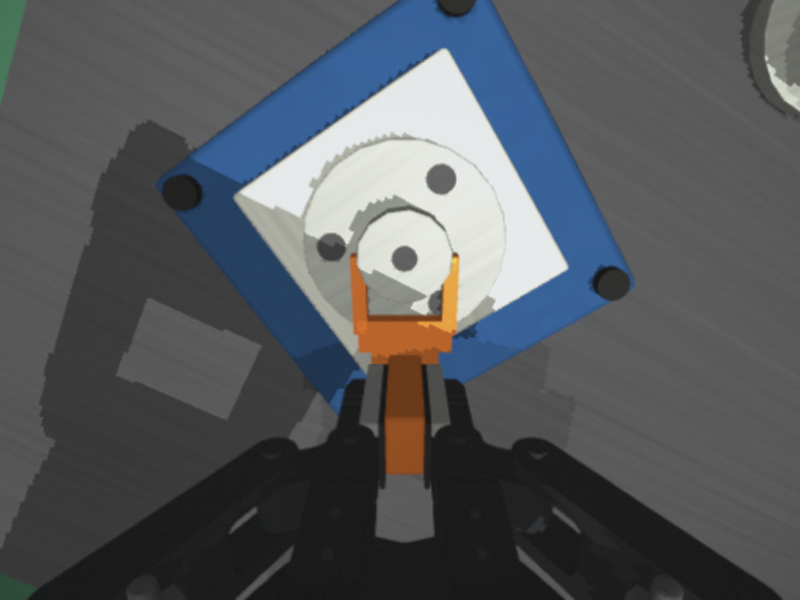

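Wrist view: the clip's jaws are around the head at (404,258), centred on column 405. They're against the core, and the push is at 3.7 N. I'll keep pushing in small steps.

Emit:
{"method": "move_arm", "body": {
  "increments": [0.5,0,-0.4,0,0,0.5,0,0,0,0,0.5,0,0,0,0,0.5,0,0,0,0,0,0,0,0,0,0,0,0,0,0]
}}

```text
time: 11.45
tool_pos: [0.5542, 0.106, 0.0712]
tool_rot: [-0.0, 0.97, 0.242, -0.001]
contact_force: [-3.5, -0.2, 4.0]
gripper_width: 0.127
grasp_force: 59.2
```

Emit:
{"method": "move_arm", "body": {
  "increments": [0.5,0,0,0,0,0.5,0,0,0,0,0.5,0,0,0,0,0.5,0,0,0,0,0,0,0,0,0,0,0,0,0,0]
}}

```text
time: 11.95
tool_pos: [0.5562, 0.107, 0.0713]
tool_rot: [-0.0, 0.97, 0.242, -0.0]
contact_force: [-3.8, -1.3, 1.4]
gripper_width: 0.127
grasp_force: 59.0
```

Emit:
{"method": "move_arm", "body": {
  "increments": [0.5,0,0,0,0,0.5,0,0,0,0,0.5,0,0,0,0,0.5,0,0,0,0,0,0,0,0,0,0,0,0,0,0]
}}

```text
time: 12.45
tool_pos: [0.5578, 0.1079, 0.0713]
tool_rot: [-0.0, 0.97, 0.242, -0.001]
contact_force: [-4.5, -1.7, 2.0]
gripper_width: 0.132
grasp_force: 59.0
```

Emit:
{"method": "move_arm", "body": {
  "increments": [0.5,0,0,0,0,0.5,0,0,0,0,0.5,0,0,0,0,0,0,0,0,0,0,0,0,0,0]
}}

```text
time: 12.87
tool_pos: [0.559, 0.1085, 0.0713]
tool_rot: [0.0, 0.97, 0.242, -0.001]
contact_force: [-5.3, -2.2, 1.6]
gripper_width: 0.133
grasp_force: 59.0
```

Emit:
{"method": "move_arm", "body": {
  "increments": [0.5,0,0,0,0,0.5,0,0,0,0,0.5,0,0,0,0,0,0,0,0,0,0,0,0,0,0]
}}

```text
time: 13.28
tool_pos: [0.5603, 0.1092, 0.0713]
tool_rot: [0.0, 0.97, 0.242, -0.001]
contact_force: [-5.2, -2.4, 1.7]
gripper_width: 0.13
grasp_force: 59.0
```

Emit:
{"method": "move_arm", "body": {
  "increments": [0.5,0,0,0,0,0.5,0,0,0,0,0.5,0,0,0,0,0,0,0,0,0,0,0,0,0,0]
}}

```text
time: 13.7
tool_pos: [0.5616, 0.1099, 0.0713]
tool_rot: [0.0, 0.97, 0.242, -0.001]
contact_force: [-5.2, -2.4, 1.8]
gripper_width: 0.13
grasp_force: 59.0
```

Emit:
{"method": "move_arm", "body": {
  "increments": [0.5,0,0,0,0,0.5,0,0,0,0,0.5,0,0,0,0,0,0,0,0,0,0,0,0,0,0]
}}

```text
time: 14.12
tool_pos: [0.5639, 0.1111, 0.0716]
tool_rot: [-0.0, 0.97, 0.242, 0.001]
contact_force: [-1.2, -1.0, -0.8]
gripper_width: 0.131
grasp_force: 58.5
```

The push dropped from 5.7 to about 1.5 N, so the clip has snapped. I'll check the seating.

```bash
python3 - <<'E'
from h import *
st=manip.state(); p,h=pose(st); print(p,st["contact_force"])
f=manip.grab_frame("wrist"); cv2.imwrite("pics/w5.png",cv2.resize(f["image"],(800,600),interpolation=cv2.INTER_CUBIC)); pickle.dump((st,f),open("w5.pkl","wb"))
E
```

```text
[0.56389376 0.11106161 0.0715831 ] [-1.21652744 -1.04997427 -0.80437368]
```

View pics/w5.png

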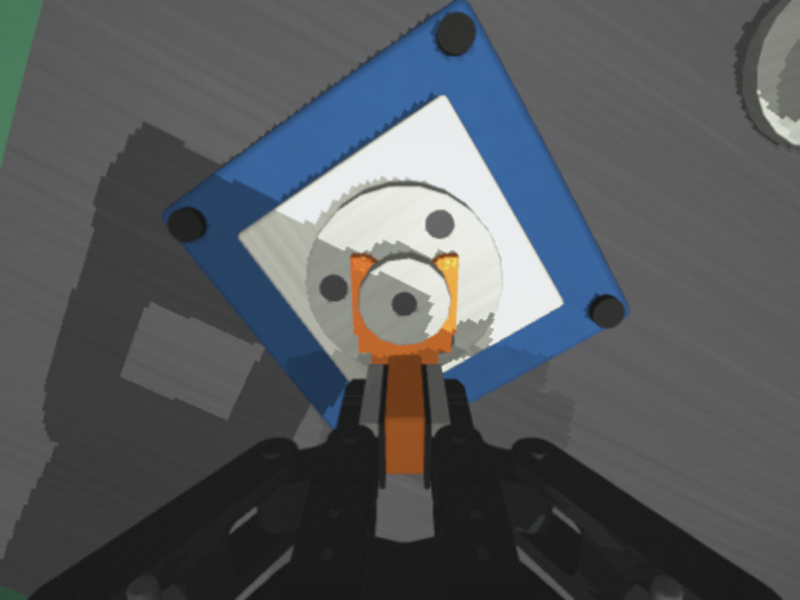

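Wrist view: the nubs are past the head and the head centre is at (404,303). I'll work out how far the clip is from home.

```bash
python3 - <<'E'
from h import *
P=lambda a,b:((a+.5)*.64-.5,(b+.5)*.64-.5)
for n,q in(("w2",(408,101)),("w4",(404,258)),("w5",(404,303))):
    st,f=pickle.load(open(n+".pkl","rb")); p,h=pose(st); u=np.array([np.cos(h),np.sin(h)]); y=np.array([u[1],-u[0]])
    hd=onz(*ray(f,*P(*q),st),.0763); print(n,hd,u@(hd-p)[:2],y@(hd-p)[:2], "nest shift",(u@(hd[:2]-np.array([.5901,.1262]))*1000))
    z=p[2]-.0133+.006
    t=[onz(*ray(f,*P(*a),st),z) for a in((351,256),(459,256))]; print([u@(w-p)[:2] for w in t])
E
```

```text
w2 [0.59011969 0.12626952 0.0763    ] 0.09464496976326053 0.0007007997573037356 nest shift 0.05010352702102158
[np.float64(0.0459415663309437), np.float64(0.04595726375015227)]
w4 [0.59510183 0.12840865 0.0763    ] 0.04860634776825823 -0.000597769453239208 nest shift 5.452929659295965
[np.float64(0.04593900613965176), np.float64(0.045949912200369605)]
w5 [0.59354409 0.12753036 0.0763    ] 0.0339116693942535 -0.00060066903338293 nest shift 3.665252804898945
[np.float64(0.045924818217812816), np.float64(0.04593405583984187)]
```

Emit:
{"method": "move_arm", "body": {
  "increments": [-1,0,0,0,0,-1,0,0,0,0,-1,0,0,0,0,0,0,0,0,0,0,0,0,0,0]
}}

```text
time: 14.58
tool_pos: [0.5612, 0.1095, 0.072]
tool_rot: [-0.0, 0.97, 0.242, 0.001]
contact_force: [-0.6, 0.7, -1.3]
gripper_width: 0.129
grasp_force: 58.5
```

Emit:
{"method": "move_arm", "body": {
  "increments": [0,0,0,0,0.3,0,0,0,0,0.5,0,0,0,0,0.6,0,0,0,0,0.6,0,0,0,0,0.6,0,0,0,0,0.6,0,0,0,0,0.6]
}}

```text
time: 15.17
tool_pos: [0.5609, 0.1094, 0.0717]
tool_rot: [0.0, 0.97, 0.242, 0.0]
contact_force: [-1.0, -0.1, 0.5]
gripper_width: 0.599
grasp_force: 0.0
```

Emit:
{"method": "move_arm", "body": {
  "increments": [0,0,-5,0,0.6,0,0,-12,0,0.6,0,0,-20,0,0.6,0,0,-25,0,0.6,0,0,-25,0,0.6,0,0,-15,0,0.6,0,0,0,0,0.6,0,0,0,0,0.6]
}}

```text
time: 15.83
tool_pos: [0.5618, 0.1095, 0.1757]
tool_rot: [0.0, 0.97, 0.242, 0.002]
contact_force: [0.1, 0.3, -0.3]
gripper_width: 0.601
grasp_force: 0.0
```

```bash
python3 - <<'E'
from h import *
a=manip.grab_frame("wrist")["image"]; b=manip.grab_frame("scene")["image"]; print(manip.state()["time"])
im=np.hstack([cv2.resize(a,(400,300)),cv2.resize(b[170:260,240:360],(400,300),interpolation=cv2.INTER_CUBIC)]); cv2.imwrite("pics/f6.png",im)
E
```

```text
15.9333
```

View pics/f6.png

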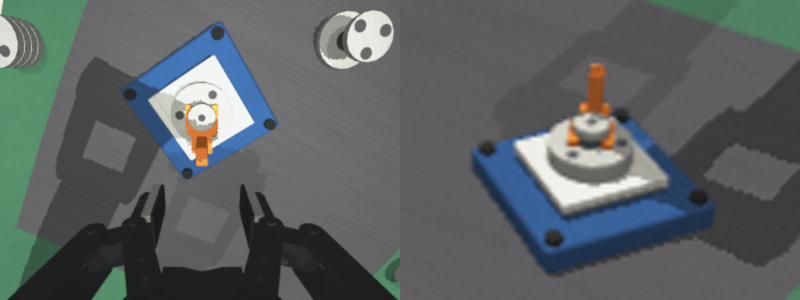

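The final views show the clip flat on the disc around the spindle, with its nubs past the core. The tab is upright at (202,150) and (597,85), the gripper is clear of it, and the nest is back at rest.

```bash
python3 -c "
from plant import manip
print(manip.job_done())"
```

```text
the job is handed in; nothing more can be done
None
```

The clip snapped home in the spindle groove (push fell from 5.7 to about 1.5 N) and was let go flat on the disc with the nest back at rest; I handed the job in at about 16 s, and the hand-in gave no verdict.

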